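# Eject the wagon and trap it with the other finger

## Robot

A 6-joint arm with a two-finger parallel gripper is mounted at the origin on the work surface. World frame = base frame: x ahead of the robot, y to its left, z up, the work surface at z = 0. Lengths are in m, angles in rad, forces in N, time in s.
With the tool pointing down it reaches from about 0.35 to 0.775 m from the base axis. Payload 5.5 kg.
Tool frame: the origin (TCP) lies at the very end of the fingers, on their centre line; the grasp point (between the pads) lies 19 mm behind it (env.grip_depth is the distance from the TCP to the grasp point, in m); z points along the fingers, y is the direction in which the jaws open and shut (so a half turn about z gives the same grasp; the last joint's range is limited). The gripper opens to 85 mm and grips with 20 to 120 N. Pads are 22 mm wide; open, the fingers measure 114 mm over their backs; the gripper's body (76 mm by 85 mm) begins 54 mm behind the grasp point. The pads swing forward as they close: fully open they stand 13 mm farther back than shut.
Start: joints at [1.007, 0.313, 0.046, 1.304, 0, 1.431], TCP at [0.236, 0.524, 0.231] pointing down, gripper open.
Joint ranges: [-2.76, 2.76], [-0.86, 1.69], [-1.03, 1.26], [-2.2, 2.34], [-1.47, 1.5], [-3.14, 3.14]. Speed limits (rad/s): [2.57, 2.57, 3.14, 3.14, 3.14, 3.14].

## Interface

Orientations are given as a unit quaternion [w, x, y, z].
In Python, from workcell import env gives the robot as it stands.
- The arm moves only by the tool step_arm, never from a script. Its argument "series" is a list of rows, each a list of 3 entries, a list of its own where there are three numbers: the shift along the world's x, y, z in cm, then the turn about the world's z in rad, then the closure in counts, from 0 (fully open) to 255 (shut). A call has 1 to 5 rows; each row is the pose to reach, as a shift and turn from the pose measured when the call began; what a row does not reach only later rows make up. A row lasts 1/8 s, in which the tool goes at most 62.5 mm and 10.7 degrees, less where a joint would pass 70% of its speed; a pose out of reach is approached as far as the arm can. A call with a gripper value outside its range is refused whole. The fingers move at their own pace and stop on an object; "newtons" is the grip in N (left out, the last holds). Time passes only in rows, so rows that repeat a pose let the fingers close. It gives the time, the measured TCP pose, the force and the opening at its end, in the units of the state.
- env.get_state(): the state, without advancing time (a new reading comes with each control period).
- env.read_camera(name): name is "side" or "top"; returns a dict with "frame" (480x640x3 uint8, red, green, blue), "vertical_fov" (degrees; the focal length in pixels is half the picture's height over the tangent of half this angle, whatever the lens; pixels are square), "cx", "cy" (the principal point, pixels), "camera_from_world" (4x4, takes a point from world to camera coordinates). Camera axes: x right, y down, z forward; pixel columns grow to the right and rows downward; lengths in m; the calibration is good to about 2 mm. A picture is of the moment at which its call begins. There is no depth.
- env.hand_in(): hands the job in, once; it reports no verdict.
The state is a dict: "clock": time; "joint_pos": joint angles; "qvel": joint speeds; "tau": joint torques, N m; "tcp_pos": TCP position; "orientation": TCP orientation; "wrist_force": force on the tool from outside, world axes, zero at the start; "ft_torque": the same for the moment, N m; "finger_gap": finger opening in m.
Only numpy, scipy, OpenCV 4.12 (cv2) and the standard library are available. Lean on these libraries where they do the work, as an engineer would, in place of code of your own. Each camera call takes 0.05 s, during which the arm holds its last target.

## Task

On the model railway, press the big red button of the spring ejector with one finger and use the other finger to trap the yellow wagon as it pops out, so that its front end stops on the red stretch of track instead of rolling away. Do not grasp, lift or tip the wagon and leave everything else where it stands; finish while holding, with the button still pressed down and the wagon at rest against your finger.

Things in the scene. Friction and masses are not known exactly. Their poses are not given: they have to be found in the camera images.
- module: Ejector module: fixed green baseboard 200 (x) by 360 (y) by 12 mm thick, level straight track along its y axis at x = 0, rail tops at z = 20 mm. Origin: centre of its underside. The wagon is ejected towards +y and, if not stopped, rolls off the open end at y = 180 mm. Aluminium guides beside the track: x = 19 to 22 mm either side, tops at z = 30 mm, but 48 mm round the cassette (y = -165 to -15 mm).
- gate (a point): Top of the yellow gate that holds the wagon back, 10 mm wide, on the track axis: module frame (0, 2, 35) mm, 4 mm thick. It goes down with the button and lets the wagon go when the button is 7 to 8 mm down; the wagon then comes out at up to about 0.4 m/s.
- red_mark (a point): Middle of the red-painted stretch of track (module y = 5 to 51 mm), at rail-top height: module frame (0, 28, 20) mm. The trapping finger belongs over this point.
- button (a joint): Travel of the red push button, m: 0 up, 0.011 fully down. Spring force about 1.5 N at the start to 4.3 N fully down; it springs back up when let go, and the gate with it. Counts as pressed down above 0.007.
- button_top (a point): Centre of the red button's top face, module frame (-58, 28, 48) mm when up; it moves with the button. Face 34 (x) by 44 mm (y), beside the track, straight across from red_mark. Fully down it is at z = 37 mm: a second finger at that height over red_mark is 7 mm above the guides and well below the wagon's roof (65 mm). Its black housing is 44 by 54 mm, top at z = 28 mm.
- pusher (a joint): Travel of the blue spring pusher behind the wagon, m: 0 to 0.002 loaded, up to 0.060 out. It pushes the wagon towards module +y with about 2.5 N at 0, 2 N at 0.020 and 0.75 N at 0.060.
- wagon: The yellow box wagon with a grey roof, on free-rolling wheels, loose, about 0.12 kg: 34 mm wide (its x), 110 mm long (its y), 45 mm high. Origin: under its middle, at rail-top level; its y axis points along the track towards the way out. At the start it waits in the cassette, pressed by the pusher against the gate.
- wagon_front (a point): Middle of the wagon's flat front end face, 55 mm ahead of its origin, 25 mm above the rails. At the start at module y = about 0; it is on the red stretch between 5 and 51 mm.
- shed: Bystander: loose brick goods shed standing on the module beyond the track, 55 by 70 mm, about 65 mm high. Origin: centre of its underside.
- lorry: Bystander: loose orange and white toy lorry standing on the module beyond the track, 27 by 72 mm, 32 mm high. Origin: centre of its underside.
- tree: Bystander: loose model tree, 48 mm wide, 76 mm high. Origin: centre of its foot.
- spare_wagon: Bystander: loose red wagon with white roof, 34 by 110 by 45 mm, standing on the table. Origin: centre of its underside.
- tram: Bystander: loose green tram, 34 by 120 by 41 mm, standing on the table. Origin: centre of its underside.
- screwdriver: Bystander: loose screwdriver, 150 mm long, lying on the table.
- oil: Bystander: loose small oil bottle with red cap, 32 mm across, 70 mm high. Origin: centre of its underside.
Mind the look-alikes: they are no part of the job. Leave any blue look-alike of the wagon alone.

How it is judged:
On the way, in this order (a step that is already met when the one before it is completed fails the run):
1. the red button is pressed (value of joint button above 0.003 m).
2. the wagon has come out and is stopped by a finger on the red stretch (y of wagon_front in the frame of module between 0.005 and 0.051 m and contact force between the fingers and wagon above 0.3 N and linear speed of wagon below 0.02 m/s), for 0.2 s.
At the end, for the whole second after the job is handed in: The button is held at least 7 mm down, the wagon stands upright on the rails (within 5 mm of rail height, 6 mm of the track axis, 0.1 rad) at rest, its front end on the red stretch (5 to 51 mm past the gate), pressed against a finger by its spring with more than 0.3 N (all of step 2 and value of joint button above 0.007 m and x of wagon_front in the frame of module between -0.006 and 0.006 m and z of wagon in the frame of module below 0.025 m and angle between wagon's own z axis and vertical below 0.1 rad); the arm keeps its last pose, push and grip.
It fails at once if the wagon runs past the red stretch (y of wagon_front in the frame of module above 0.056 m).
It fails at once if the wagon is lifted off the rails (z of wagon in the frame of module above 0.03 m).
It fails at once if the wagon is tipped (angle between wagon's own z axis and vertical above 0.25 rad).
It fails at once if a bystander is moved (distance of any of shed, lorry, tree, spare_wagon, tram, screwdriver, oil from where it was at the start of the episode above 0.015 m).
It also fails if it takes over 32 s, if anything falls off the work surface, if the arm or the gripper's body presses on something with over 40 N, if the wrist force passes 120 N, or if a joint passes its speed limit or range.

## Working session

There is one attempt and no reset: what is moved stays moved. The work goes in short steps, Python scripts to look and compute and a tool call to move; the robot and the scene stay as the last step left them, time stands still between calls to the robot, and variables do not carry over. Pictures are saved under pics/ and viewed, and the job is handed in when it is done.

Besides the shell and the picture viewer there is one more tool, called after "Request:" as a command line: name --argument value ..., lists and objects as JSON in quotes. step_arm: Moves the arm, as the interface text tells. Its arguments: {"type":"object","properties":{"series":{"type":"array"},"newtons":{"type":"number"}},"required":["series"]}

```bash
mkdir -p pics; python3 - <<'E'
from workcell import env
import cv2, numpy as np
for n in("side","top"):
    r=env.read_camera(n); cv2.imwrite(f"pics/{n}0.png",r["frame"][:,:,::-1])
    np.savez(f"{n}.npz",T=r["camera_from_world"],f=240/np.tan(np.radians(r["vertical_fov"]/2)),cx=r["cx"],cy=r["cy"])
    print(n,{k:v for k,v in r.items() if k!="frame"})
print(env.get_state())
E
```

```text
side {'vertical_fov': 57.84278745958176, 'cx': 320.49172832988063, 'cy': 234.3230147436831, 'camera_from_world': array([[-0.97214837, -0.23403918,  0.0123778 ,  0.47740286],
       [-0.18885821,  0.75101426, -0.63270069,  0.15068431],
       [ 0.13878084, -0.61741659, -0.77429751,  0.98609143],
       [ 0.        ,  0.        ,  0.        ,  1.        ]])}
top {'vertical_fov': 48.06830917752243, 'cx': 322.84046880611805, 'cy': 237.6470896501544, 'camera_from_world': array([[ 0.01583541, -0.99987109, -0.00265507, -0.04459385],
       [-0.98309998, -0.01508533, -0.18244687,  0.53234395],
       [ 0.18238329,  0.00549932, -0.98321213,  1.1260947 ],
       [ 0.        ,  0.        ,  0.        ,  1.        ]])}
{'clock': 0.1, 'joint_pos': array([ 1.00738224e+00,  3.13949972e-01,  4.50734488e-02,  1.30360427e+00,
       -1.27510577e-05,  1.43121079e+00]), 'qvel': array([ 0.00048825, -0.00422468,  0.00277932, -0.00016598,  0.00033717,
        0.00172553]), 'tau': array([ 3.07917835e-03, -4.81725919e+01,  2.99244136e+01,  1.27585113e-02,
       -9.72041289e-05, -1.13309895e-05]), 'tcp_pos': array([0.23622353, 0.52372389, 0.23047618]), 'orientation': array([-2.84000758e-04,  2.10331657e-01,  9.77629728e-01, -7.92932721e-04]), 'wrist_force': array([0.2339724 , 0.30182738, 0.30284762]), 'ft_torque': array([ 0.01074393, -0.00677954,  0.01751534]), 'finger_gap': 0.08531250019826231}
```

View pics/side0.png

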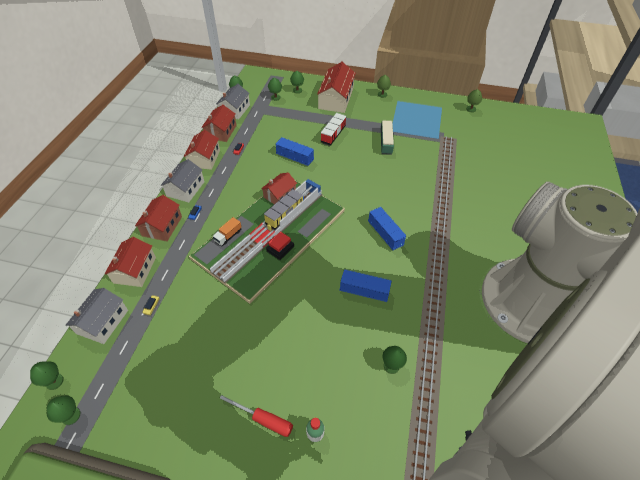

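View pics/top0.png

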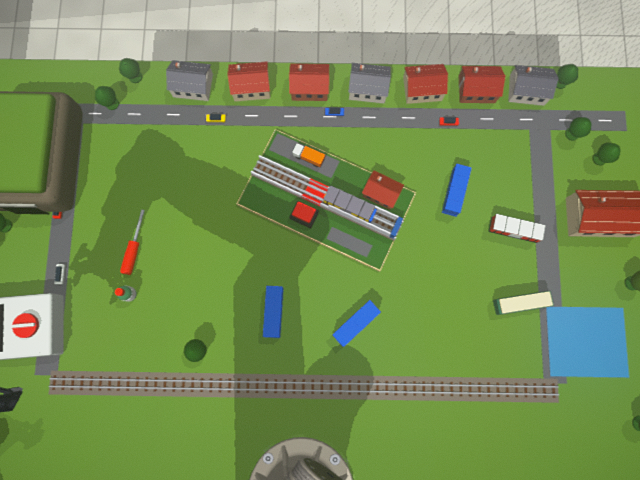

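```bash
python3 - <<'E'
import cv2
a=cv2.imread("pics/top0.png")[115:285,225:425]; cv2.imwrite("pics/topz.png",cv2.resize(a,(800,680)[:2],interpolation=cv2.INTER_CUBIC)[:600])
a=cv2.imread("pics/side0.png")[165:310,180:355]; cv2.imwrite("pics/sidez.png",cv2.resize(a,(700,580),interpolation=cv2.INTER_CUBIC))
E
```

```text
(no output)
```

View pics/topz.png

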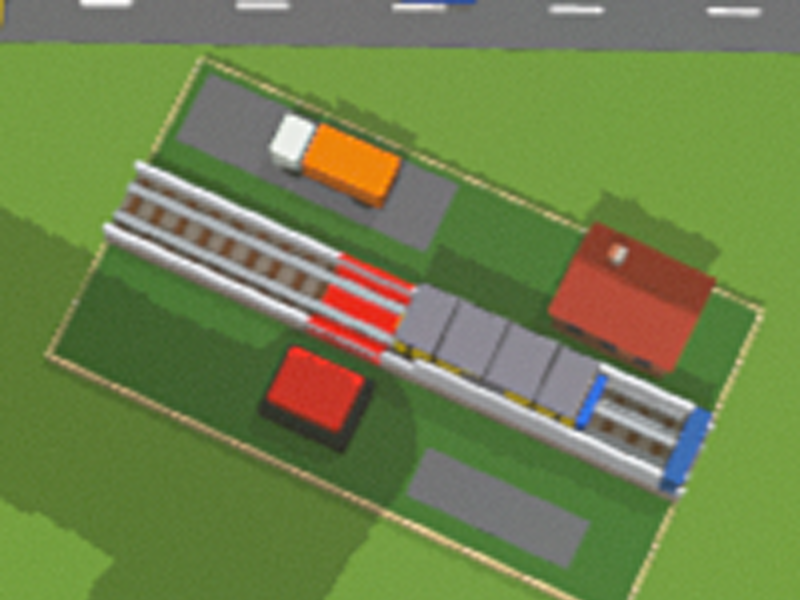

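View pics/sidez.png

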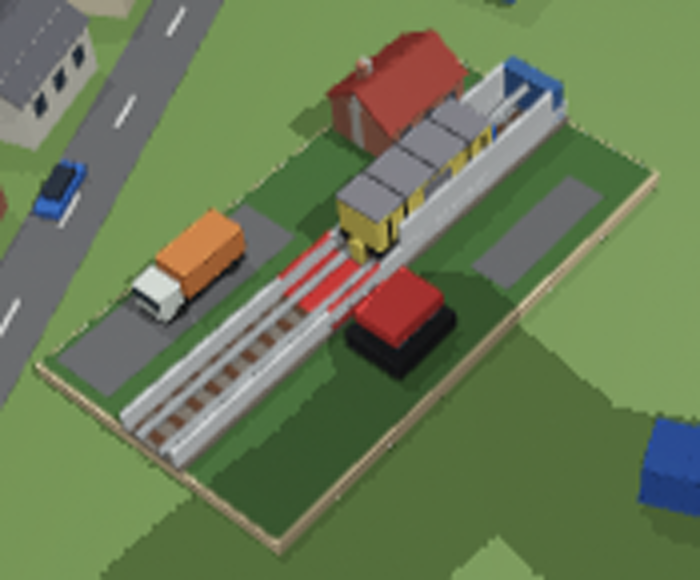

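```bash
cat >h.py <<'E'
import numpy as np
C={n:np.load(f"{n}.npz") for n in("top","side")}
def proj(n,P):
    c=C[n];q=np.atleast_2d(P)@c["T"][:3,:3].T+c["T"][:3,3]
    return np.c_[c["f"]*q[:,0]/q[:,2]+c["cx"],c["f"]*q[:,1]/q[:,2]+c["cy"]]
def M(p,P):
    c,s=np.cos(p[2]),np.sin(p[2]);P=np.atleast_2d(P)/1000.
    return np.c_[p[0]+c*P[:,0]-s*P[:,1],p[1]+s*P[:,0]+c*P[:,1],P[:,2]]
E
python3 - <<'E'
from h import *
from scipy.optimize import least_squares
O={"top":(225,115),"side":(180,165)}
D=[("top",205,57,100,180,12),("top",762,310,100,-180,12),("top",48,355,-100,180,12),("top",318,389,-58,28,48),
("top",290,348,-41,50,48) if 0 else ("top",615,633,-100,-180,12) if 0 else ("top",318,389,-58,28,48),
("side",38,365,100,180,12),("side",280,548,-100,180,12),("side",657,178,-100,-180,12),("side",400,306,-58,28,48)]
def r(p,sel=("top","side")):
    return np.concatenate([(proj(d[0],M(p,d[3:]))[0]-(np.array(d[1:3])/4+O[d[0]])) for d in D if d[0] in sel])
for sel in [("top",),("side",),("top","side")]:
    s=least_squares(r,[.45,.05,-.43],args=(sel,)); print(sel,s.x,s.fun.round(1))
p=s.x; np.save("p.npy",p)
for n,q in dict(red=(0,28,20),but=(-58,28,48),gate=(0,2,35),mid=(-29,28,48)).items(): print(n,M(p,q))
import cv2
for n in O:
    im=cv2.resize(cv2.imread(f"pics/{n}0.png"),None,fx=2,fy=2)
    x=lambda P:[(int(a*2),int(b*2)) for a,b in proj(n,M(p,P))]
    for P in ([(-75,6,48),(-41,6,48),(-41,50,48),(-75,50,48)],[(-22,5,30),(22,5,30),(22,51,30),(-22,51,30)],[(-17,-110,65),(17,-110,65),(17,0,65),(-17,0,65)],[(-100,-180,12),(100,-180,12),(100,180,12),(-100,180,12)]):
        cv2.polylines(im,[np.array(x(P))],True,(255,0,255),1)
    o=O[n];cv2.imwrite(f"pics/{n}f.png",cv2.resize(im[o[1]*2:o[1]*2+330,o[0]*2:o[0]*2+400],None,fx=1.8,fy=1.8))
E
```

```text
('top',) [ 0.63109483 -0.0439358  -0.42761233] [-0.6 -0.2  1.2  0.3 -0.2  0.3 -0.2 -0.2 -0.2 -0.2]
('side',) [ 0.62912158 -0.04130195 -0.4288977 ] [-0.6  0.5 -0.4  0.4  1.1 -0.7  0.  -0.6]
('top', 'side') [ 0.63039724 -0.04312048 -0.42811404] [-0.9  0.   0.9  0.6 -0.6  0.5 -0.6  0.1 -0.6  0.1 -0.7 -0.1 -0.6 -0.4
  0.7 -1.3 -0.3 -1.3]
red [[ 0.64202161 -0.01764747  0.02      ]]
but [[0.58925609 0.00643156 0.048     ]]
gate [[ 0.63122756 -0.04130098  0.035     ]]
mid [[ 0.61563885 -0.00560796  0.048     ]]
```

View pics/topf.png

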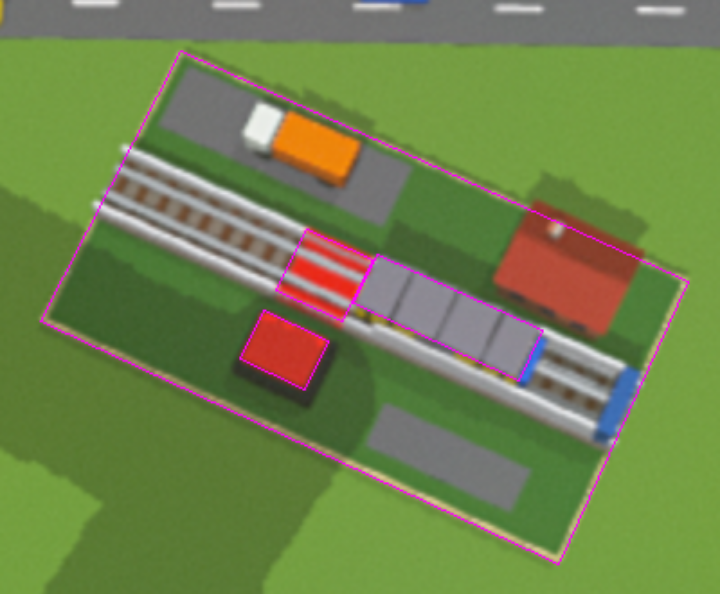

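View pics/sidef.png

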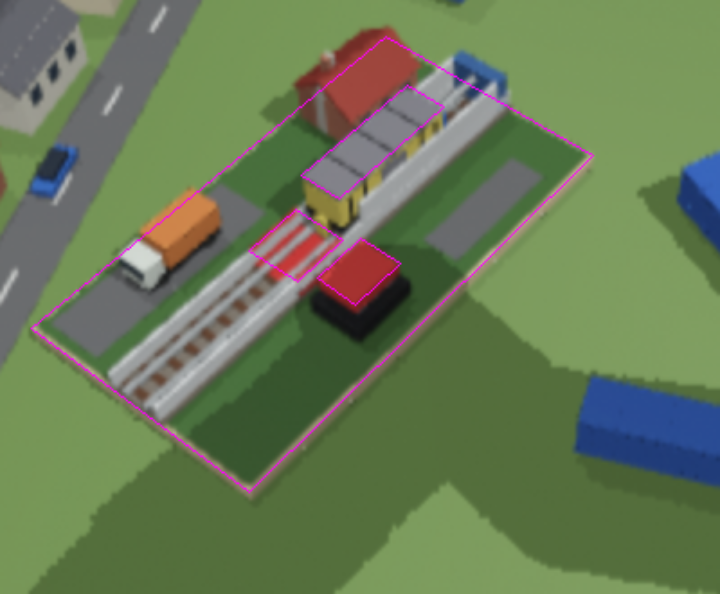

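Request:
step_arm --series '[[[3.2, -4.4, 0], -0.13, 60], [[6.4, -8.8, 0], -0.26, 120], [[9.6, -13.2, 0], -0.39, 120], [[12.8, -17.6, 0], -0.52, 120], [[16, -22, 0], -0.65, 120]]' --newtons 60

```text
clock: 0.72
tcp_pos: [0.3968, 0.3022, 0.2302]
orientation: [-0.001, 0.513, 0.858, -0.001]
wrist_force: [0.9, 0.6, -0.1]
finger_gap: 0.0452
```

Request:
step_arm --series '[[[3.2, -4.4, 0], -0.13, 120], [[6.4, -8.8, 0], -0.26, 120], [[9.6, -13.2, 0], -0.39, 120], [[12.8, -17.6, 0], -0.52, 120], [[16, -22, 0], -0.65, 120]]'

```text
clock: 1.35
tcp_pos: [0.5574, 0.0806, 0.2298]
orientation: [-0.001, 0.762, 0.648, -0.001]
wrist_force: [0.9, 0.3, -0.7]
finger_gap: 0.0454
```

```bash
cat >s.py <<'E'
from h import *
from workcell import env
from scipy.spatial.transform import Rotation as R
s=env.get_state();p=np.load("p.npy")
q=s["orientation"];m=R.from_quat(q[[1,2,3,0]]).as_matrix()
y=np.arctan2(m[1,1],m[0,1])
t=s["tcp_pos"];g=M(p,(-29,28,0))[0]
c,sn=np.cos(p[2]),np.sin(p[2]);d=t[:2]-p[:2]
print("t",s["clock"],"tcp",t.round(4),"yaw",y.round(4),"need turn",round(p[2]-y,4),"need xy cm",((g-t)[:2]*100).round(2),
"module xy mm",(1000*np.array([c*d[0]+sn*d[1],-sn*d[0]+c*d[1]])).round(1),"tilt",m[:,2].round(4),"F",s["wrist_force"].round(2),"gap",s["finger_gap"])
E
python3 s.py
```

```text
t 1.35 tcp [0.5574 0.0806 0.2298] yaw -0.1615 need turn -0.2666 need xy cm [ 5.82 -8.62] module xy mm [-117.8   82.2] tilt [-2.6e-03  7.0e-04 -1.0e+00] F [ 0.86  0.31 -0.74] gap 0.04542576121327092
```

Request:
step_arm --series '[[[2.9, -4.3, 0], -0.13, 120], [[5.8, -8.6, 0], -0.267, 120], [[5.8, -8.6, -4], -0.267, 120], [[5.8, -8.6, -9], -0.267, 120], [[5.8, -8.6, -14], -0.267, 120]]'

```text
clock: 1.98
tcp_pos: [0.6152, -0.0058, 0.0881]
orientation: [-0.001, 0.841, 0.54, -0.001]
wrist_force: [0.4, -0.5, 0.2]
finger_gap: 0.0453
```

```bash
python3 s.py; python3 - <<'E'
from h import *
from workcell import env
import cv2
for n,o in (("top",(250,140)),("side",(200,160))):
    im=env.read_camera(n)["frame"][:,:,::-1]
    im=im[o[1]:o[1]+150,o[0]:o[0]+200]; cv2.imwrite(f"pics/{n}1.png",cv2.resize(im,(800,600),interpolation=cv2.INTER_CUBIC))
E
```

```text
t 1.975 tcp [ 0.6152 -0.0058  0.0881] yaw -0.4291 need turn 0.001 need xy cm [0.04 0.02] module xy mm [-29.3  27.7] tilt [-0.0024  0.0014 -1.    ] F [ 0.38 -0.53  0.24] gap 0.045324388056179894
```

View pics/top1.png

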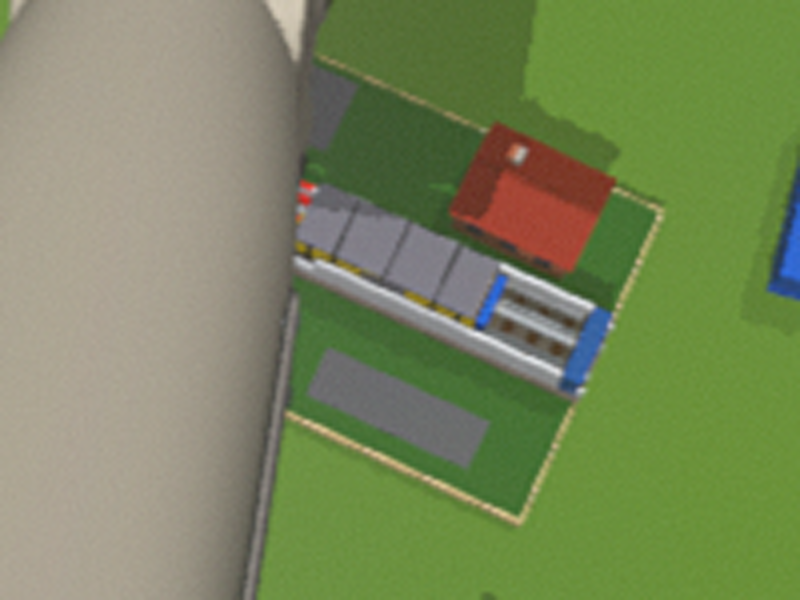

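View pics/side1.png

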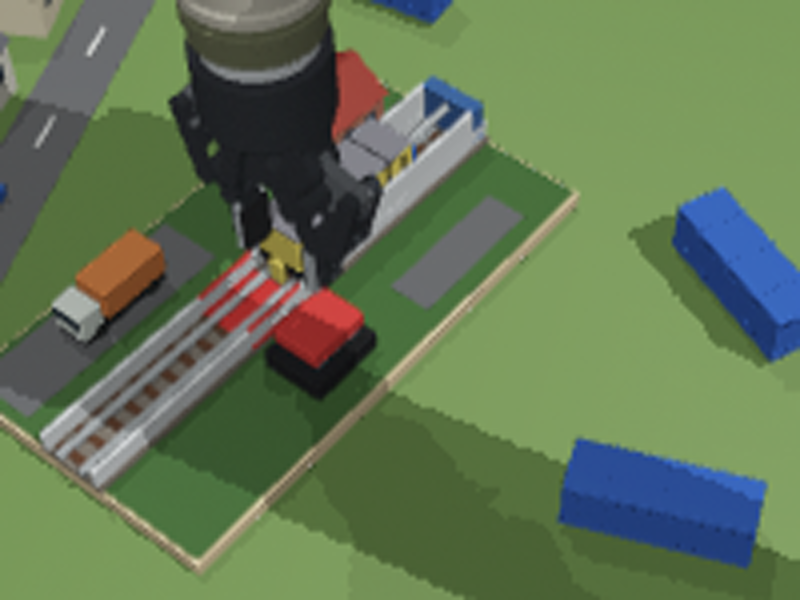

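```bash
python3 - <<'E'
from h import *
p=np.load("p.npy")
for z in (88,94,100): print(z,(proj("side",M(p,[(1,28,z),(-59,28,z),(1,17,z),(-59,17,z),(1,39,z),(-59,39,z)]))-[200,160])*4)
E
```

```text
88 [[239.16223698 229.07460998]
 [316.01490638 278.15114151]
 [251.98545427 218.15378844]
 [328.70646122 266.70799322]
 [226.19860894 240.11501155]
 [303.18115967 289.72249493]]
94 [[238.17674512 222.25510225]
 [315.36696233 271.40376089]
 [251.06377359 211.32160205]
 [328.12130598 259.9448047 ]
 [225.14795691 233.30887302]
 [302.46904951 282.99170473]]
100 [[237.18217853 215.3727983 ]
 [314.71291291 264.59280186]
 [250.13365216 204.42684651]
 [327.53066785 253.11824514]
 [224.08757668 226.43971506]
 [301.75019141 276.1971338 ]]
```

```bash
python3 - <<'E'
from h import *
from workcell import env
import cv2
p=np.load("p.npy")
im=env.read_camera("side")["frame"][:,:,::-1]
im=cv2.resize(im[200:260,230:310],(800,600),interpolation=cv2.INTER_CUBIC)
for z,col in((88,(255,0,255)),(94,(255,255,0))):
  for x0 in (-7,-52):   # inner faces at +-22.5 about -29.3
    for a,b in (proj("side",M(p,[(x0,17,z),(x0,28,z),(x0,39,z)]))-[230,200])*10: cv2.circle(im,(int(a),int(b)),4,col,-1)
cv2.imwrite("pics/side2.png",im)
E
```

```text
(no output)
```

View pics/side2.png

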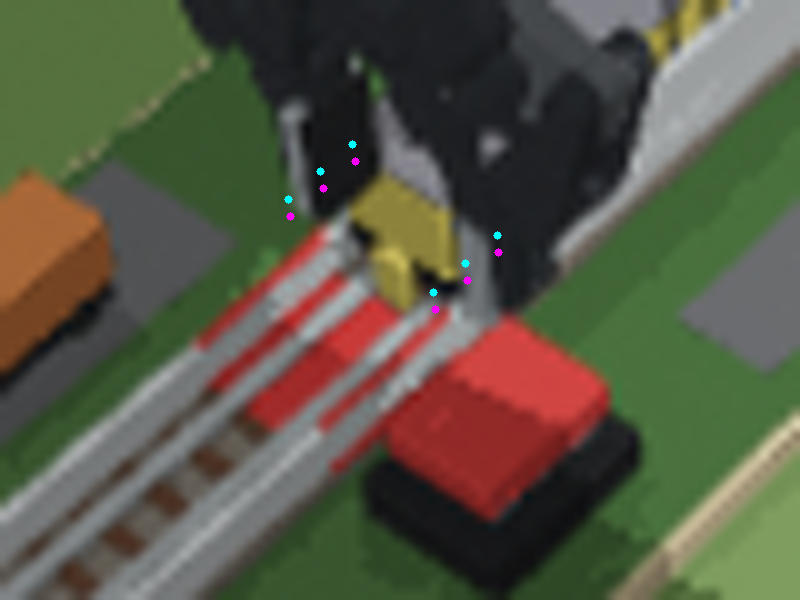

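Request:
step_arm --series '[[[0, 0, -1.8], 0, 120], [[0, 0, -3.6], 0, 120], [[0, 0, -3.6], 0, 120]]'

```text
clock: 2.5
tcp_pos: [0.6123, -0.005, 0.0508]
orientation: [-0.004, 0.841, 0.541, -0.004]
wrist_force: [-0.7, 1.1, -0.2]
finger_gap: 0.0456
```

```bash
python3 s.py; python3 - <<'E'
from h import *
from workcell import env
import cv2
p=np.load("p.npy")
im=env.read_camera("side")["frame"][:,:,::-1]
im=cv2.resize(im[200:260,230:310],(800,600),interpolation=cv2.INTER_CUBIC)
cv2.imwrite("pics/side3.png",im)
for z in (52,58): print(z,((proj("side",M(p,[(-7,39,z),(-63.5,39,z),(-63.5,17,z)]))-[230,200])*10).round())
E
```

```text
t 2.5 tcp [ 0.6123 -0.005   0.0508] yaw -0.4284 need turn 0.0003 need xy cm [ 0.33 -0.06] module xy mm [-32.3  27.2] tilt [-0.0103  0.0025 -0.9999] F [-0.7   1.07 -0.23] gap 0.04561265414488541
52 [[305. 315.]
 [483. 431.]
 [545. 374.]]
58 [[303. 299.]
 [481. 416.]
 [543. 358.]]
```

View pics/side3.png

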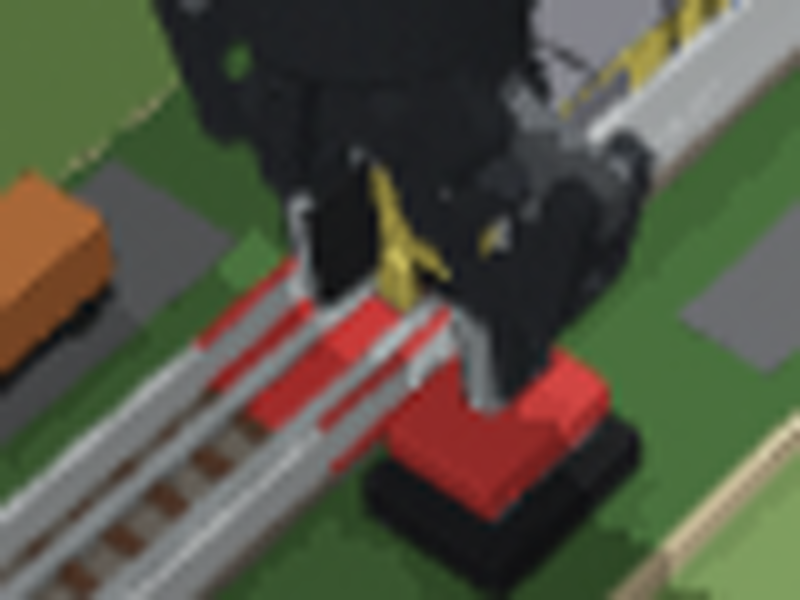

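```bash
python3 s.py; python3 - <<'E'
from workcell import env
s=env.get_state();print(s["joint_pos"].round(3),s["tau"].round(2),s["qvel"].round(3))
E
```

```text
t 2.55 tcp [ 0.6129 -0.0051  0.0516] yaw -0.4285 need turn 0.0003 need xy cm [ 0.27 -0.05] module xy mm [-31.7  27.4] tilt [-0.009   0.0023 -1.    ] F [-0.57 -0.83 -0.29] gap 0.04514897166087718
[-1.40e-01  4.99e-01 -1.31e-01  9.50e-01  1.00e-03  1.86e+00] [-2.000e-02 -5.365e+01  2.577e+01  3.000e-02  0.000e+00 -0.000e+00] [-0.001 -0.015  0.015  0.004 -0.     0.   ]
```

Request:
step_arm --series '[[[0.25, -0.05, 0], 0, 120], [[0.25, -0.05, -0.2], 0, 120], [[0.25, -0.05, -0.4], 0, 120], [[0.25, -0.05, -0.4], 0, 120]]'

```text
clock: 3.05
tcp_pos: [0.6152, -0.0055, 0.0475]
orientation: [-0.004, 0.841, 0.541, -0.003]
wrist_force: [0.2, 0.1, 0.4]
finger_gap: 0.0451
```

```bash
python3 s.py; python3 - <<'E'
from workcell import env
import cv2
im=env.read_camera("side")["frame"][:,:,::-1]
cv2.imwrite("pics/side4.png",cv2.resize(im[200:260,230:310],(800,600),interpolation=cv2.INTER_CUBIC))
E
python3 s.py
```

```text
t 3.05 tcp [ 0.6152 -0.0055  0.0475] yaw -0.4285 need turn 0.0004 need xy cm [ 0.04 -0.01] module xy mm [-29.4  27.9] tilt [-0.0093  0.0024 -1.    ] F [0.22 0.06 0.43] gap 0.04511827547011287
t 3.1 tcp [ 0.6153 -0.0055  0.0475] yaw -0.4285 need turn 0.0003 need xy cm [ 0.04 -0.01] module xy mm [-29.3  27.9] tilt [-0.0092  0.0023 -1.    ] F [0.64 0.19 0.01] gap 0.04520305796398969
```

View pics/side4.png

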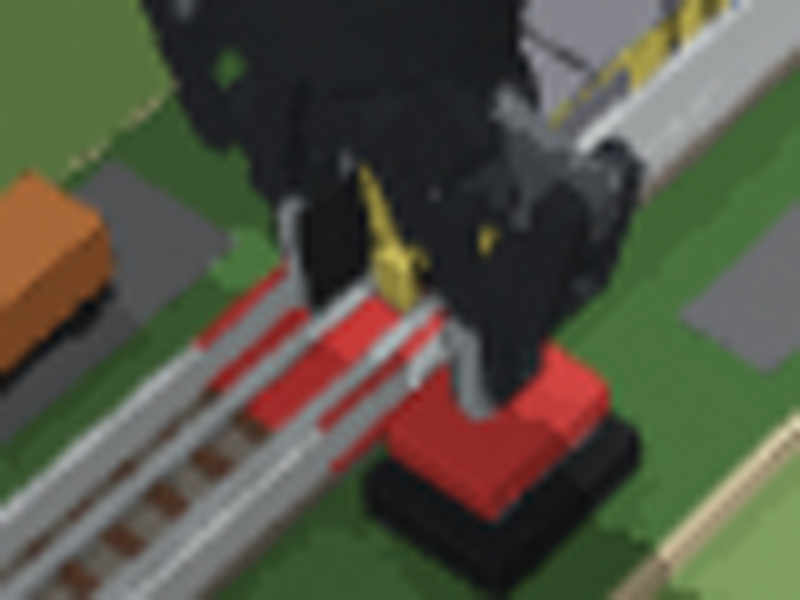

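Request:
step_arm --series '[[[0.2, -0.1, -0.2], 0, 120], [[0.2, -0.1, -0.4], 0, 120], [[0.2, -0.1, -0.6], 0, 120], [[0.2, -0.1, -0.6], 0, 120]]'

```text
clock: 3.6
tcp_pos: [0.6175, -0.0066, 0.0416]
orientation: [-0.003, 0.841, 0.541, -0.003]
wrist_force: [-0.8, -0.2, 1.4]
finger_gap: 0.0452
```

```bash
python3 s.py
```

```text
t 3.6 tcp [ 0.6175 -0.0066  0.0416] yaw -0.4285 need turn 0.0004 need xy cm [-0.18  0.1 ] module xy mm [-26.9  27.8] tilt [-0.0088  0.0023 -1.    ] F [-0.81 -0.21  1.37] gap 0.045164437605235176
```

Request:
step_arm --series '[[[0, 0, -0.3], 0, 120], [[0, 0, -0.6], 0, 120], [[0, 0, -0.9], 0, 120], [[0, 0, -1.1], 0, 120], [[0, 0, -1.1], 0, 120]]'

```text
clock: 4.22
tcp_pos: [0.6176, -0.0063, 0.0339]
orientation: [-0.003, 0.841, 0.541, -0.002]
wrist_force: [-6.4, 0.4, 25.0]
finger_gap: 0.0455
```

```bash
python3 s.py; python3 - <<'E'
from workcell import env
import cv2
for n,o in (("side",(230,200)),("top",(270,170))):
    im=env.read_camera(n)["frame"][:,:,::-1]
    cv2.imwrite(f"pics/{n}5.png",cv2.resize(im[o[1]:o[1]+60,o[0]:o[0]+80],(800,600),interpolation=cv2.INTER_CUBIC))
E
python3 s.py
```

```text
t 4.225 tcp [ 0.6176 -0.0063  0.0339] yaw -0.4279 need turn -0.0003 need xy cm [-0.2   0.07] module xy mm [-26.9  28.2] tilt [-0.0071  0.0024 -1.    ] F [-6.38  0.36 24.96] gap 0.045475316431271944
t 4.325 tcp [ 0.6177 -0.0063  0.0339] yaw -0.4279 need turn -0.0002 need xy cm [-0.2   0.07] module xy mm [-26.9  28.2] tilt [-0.007   0.0024 -1.    ] F [-7.4   1.02 24.67] gap 0.04528904929411038
```

View pics/side5.png

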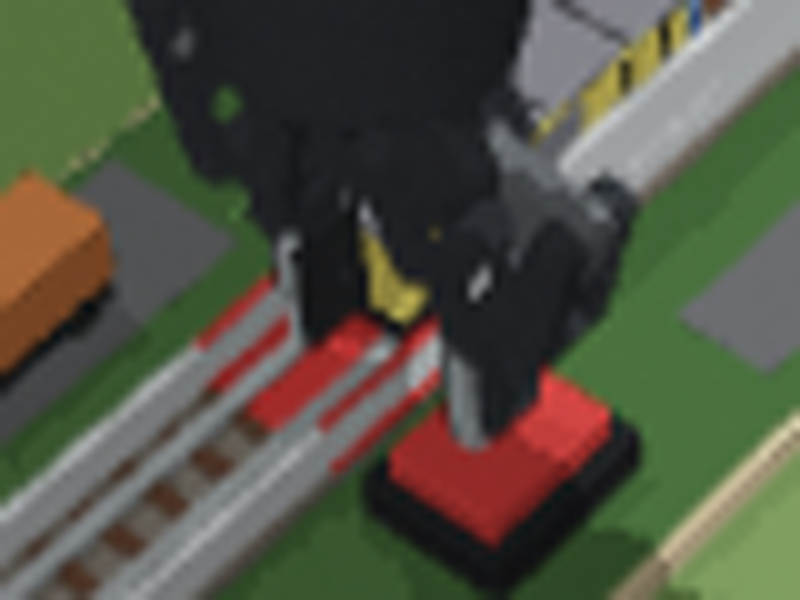

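View pics/top5.png

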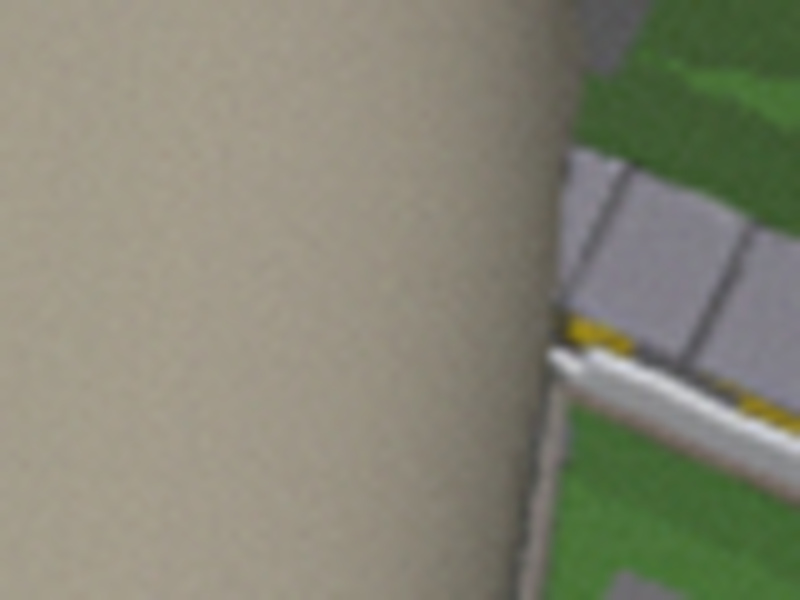

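Request:
step_arm --series '[[[0, 0, -0.2], 0, 120], [[0, 0, -0.2], 0, 120]]'

```text
clock: 4.58
tcp_pos: [0.6177, -0.0063, 0.0341]
orientation: [-0.002, 0.841, 0.541, -0.002]
wrist_force: [-5.6, 0.2, 17.2]
finger_gap: 0.0456
```

```bash
python3 s.py; python3 - <<'E'
from workcell import env
from h import *
import cv2
p=np.load("p.npy")
for n,o in (("top",(310,165)),("side",(230,165))):
    im=env.read_camera(n)["frame"][:,:,::-1]
    z=cv2.resize(im[o[1]:o[1]+90,o[0]:o[0]+120],(800,600),interpolation=cv2.INTER_CUBIC)
    for f,col in ((0,(255,0,255)),(17,(0,255,0))):
        q=(proj(n,M(p,[(-17,f-110,65),(17,f-110,65),(17,f,65),(-17,f,65)]))-o)*800/120
        cv2.polylines(z,[q.astype(int)],True,col,1)
    cv2.imwrite(f"pics/{n}6.png",z)
E
python3 s.py
```

```text
t 4.575 tcp [ 0.6177 -0.0063  0.0341] yaw -0.4276 need turn -0.0006 need xy cm [-0.2   0.07] module xy mm [-26.9  28.2] tilt [-0.0059  0.002  -1.    ] F [-5.59  0.18 17.2 ] gap 0.04562524453996886
t 4.675 tcp [ 0.6177 -0.0063  0.0341] yaw -0.4275 need turn -0.0006 need xy cm [-0.2   0.07] module xy mm [-26.9  28.2] tilt [-0.006   0.0021 -1.    ] F [-5.86  0.27 18.06] gap 0.04508936857495901
```

View pics/top6.png

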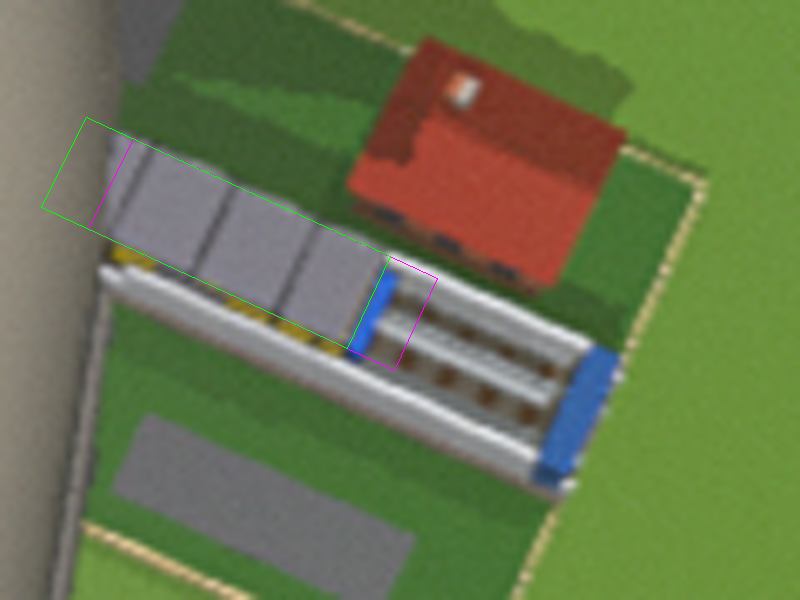

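View pics/side6.png

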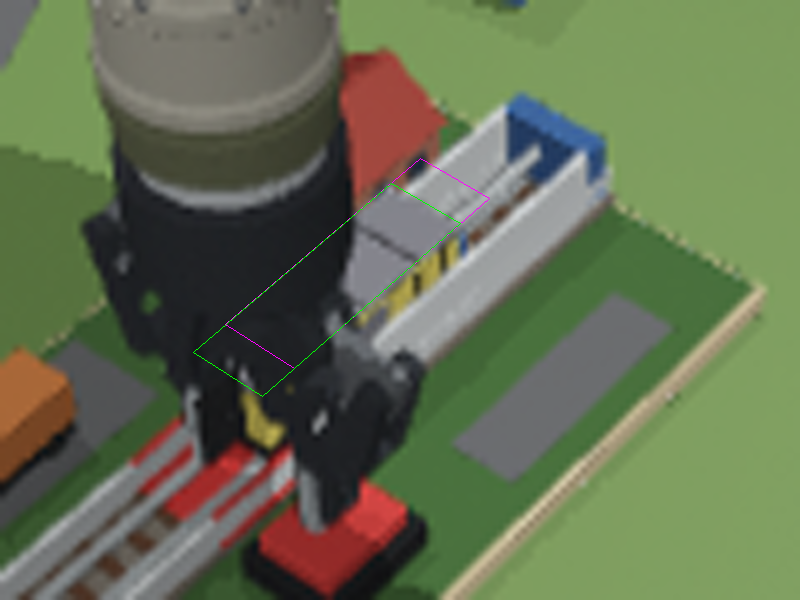

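The wagon's roof matches a front end at y = 17 mm, which is the finger's edge, and it stands straight. The button is bottomed at about 18 N, so I'm handing in.

```bash
python3 -c "
from workcell import env
print(env.hand_in())"; python3 s.py
```

```text
the job is handed in; nothing more can be done
None
the job is handed in; nothing more can be done
```

I pressed the ejector button fully down with one finger and stopped the yellow wagon with the other on the red stretch. The job was handed in at about 4.7 s while still holding both. It reports no verdict, so the result rests on my own checks.

- **Wagon:** in both camera views the roof matched a wagon front end at about module y = 17 mm, inside the 5 to 51 mm limits. It stands straight on the track and lines up with the edge of the trapping finger.
- **Button:** it is bottomed out, with about 18 N measured at the wrist. The camera shows its top down near the housing.
- **Bystanders:** none looked moved in the views I had. I only checked the area round the module after the press, and the arm hid part of that.

- **Not measured directly:** the push of the wagon against the finger could not be separated from the other wrist forces. I took it from the wagon resting at the finger's edge and the spring still pushing it.
- **Disagreement:** before pressing, the side camera put the fingers about 3 mm to the side of where the arm's own pose said they were. I moved about 2 mm across the track as a compromise.

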